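# Set out the desktop stereo for its sale photograph

### The arm

A 6-joint arm with a two-finger parallel gripper is mounted at the origin on the work surface. World frame = base frame: x ahead of the robot, y to its left, z up, the work surface at z = 0. Lengths are in m, angles in rad, forces in N, time in s.
With the tool pointing down it reaches from about 0.375 to 0.9 m from the base axis. Payload 3.1 kg.
Tool frame: the origin (TCP) lies on the centre line of the jaws, within the pads' length; the fingertips stand 22 mm ahead of it and the grasp point (between the pads) lies 3 mm ahead of it; z points along the fingers, x is the direction in which the jaws open and shut, and the axes are right-handed (so a half turn about z gives the same grasp; the last joint's range is limited). The gripper opens to 87 mm and grips with 3 to 60 N. Pads are 19 mm wide; open, the fingers measure 117 mm over their backs; the gripper's body (75 mm by 190 mm) begins 51 mm behind the grasp point.
Start: joints at [0.97, 0.527, 1.433, -0, 1.181, -0.178], TCP at [0.256, 0.57, 0.245] pointing down, gripper open.
Joint ranges: [-3.08, 3.08], [-0.75, 2.2], [0.22, 2.44], [-1.43, 4.57], [0, 2.65], [-2.85, 2.85]. Speed limits (rad/s): [2.79, 2.79, 3.14, 3.14, 3.14, 3.14].

### API

Orientations are given as a unit quaternion [x, y, z, w].
In Python, from rig import robot, camera, order gives the robot as it stands.
- The arm moves only by the shell command python3 -m pendant 'ROWS' [OPENING] [FORCE]. ROWS is JSON, a list of rows, each a list of 2 entries, a list of its own where there are three numbers: the shift along the tool's x, y, z in mm, then the turn about the tool's z in degrees. A call has 1 to 8 rows; each row shifts and turns the commanded pose from where the row before left it, along the tool's axes as they then stand; what a row does not reach is not made up. A row lasts 1/8 s, in which the tool goes at most 62.5 mm and 10.7 degrees, less where a joint would pass 70% of its speed; a pose out of reach is approached as far as the arm can. A call with a gripper value outside its range is refused whole. OPENING is the finger opening in mm, from 0 to 87, set as the call begins (- or left out, the last holds). The fingers move at their own pace and stop on an object; FORCE is the grip in N (left out, the last holds). Time passes only in rows, so rows that do not move let the fingers close. It gives the time, the measured TCP pose, the force and the opening at its end, in the units of the state.
- robot.get_obs(): the state, without advancing time (a new reading comes with each control period).
- camera(name): name is "scene" or "side" or "wrist"; returns a dict with "pixels" (400x640x3 uint8, blue, green, red), "mtx" (3x3 intrinsics, pixels), "R" (3x3) and "t" (3): a world point X has camera coordinates R X + t. Camera axes: x right, y down, z forward; pixel columns grow to the right and rows downward; lengths in m; the calibration is good to about 2 mm. A picture is of the moment at which its call begins. There is no depth.
- order.hand_in(): hands the job in, once; it reports no verdict.
The state is a dict: "time": time; "q": joint angles; "joint_velocities": joint speeds; "joint_torque": joint torques, N m; "position": TCP position; "tool_rot": TCP orientation; "ft_force": force on the tool from outside, world axes, zero at the start; "moment": the same for the moment, N m; "grip_width": finger opening in m.
Only numpy, scipy, OpenCV 4.12 (cv2) and the standard library are available. Lean on these libraries where they do the work, as an engineer would, in place of code of your own. Each camera call takes 0.05 s, during which the arm holds its last target. There are 200 camera calls.

### The job

Set this desktop stereo out for its sale photograph, with left and right as seen from the robot and every front facing the robot's side, square to the pads: stand the speaker with the volume knob in the middle of the right pad and the plain speaker in the middle of the left pad. Put the larger box (the amplifier) on the table midway between the two pads and in line with them, the smaller box (the converter) centred on top of it, and the remote lying flat on the table just in front of the amplifier, a finger's width or two clear of it, centred on it and pointing straight towards or away from it. Do not tip a speaker over, leave the tape, mug and carton where they are, and let go of everything.

Things in the scene. Friction and masses are not known exactly. Their poses are not given: they have to be found in the camera images.
- pad_left_top (a point): The left one (the farther to +y) of two identical grey pads: a foam pad for a speaker to stand on, 110 mm deep (x) by 86 mm wide (y) by 20 mm thick, stuck down. The point is the centre of its top face; its x axis points away from the robot side (the back of the layout), y to the left seen from the robot. The two pads stand side by side, square to each other, 255 to 275 mm from centre to centre along their y axis.
- pad_right_top (a point): The right one (the farther to -y) of two identical grey pads: a foam pad for a speaker to stand on, 110 mm deep (x) by 86 mm wide (y) by 20 mm thick, stuck down. The point is the centre of its top face; its x axis points away from the robot side (the back of the layout), y to the left seen from the robot. 
- speaker_knob_center (a point): Powered speaker: pale wooden cabinet 80 mm deep (x), 60 wide (y), 110 tall, 0.45 kg, with a round metal volume knob on top (28 mm across, 10 high, 12 mm forward of centre) and thin black fins, 10 mm deep, on its back. Point: centre of the cabinet, 55 mm above its underside. Its x axis points out of its back: the black front with two drivers faces its own -x; z up. Grip across the width, near the top.
- speaker_plain_center (a point): Passive speaker: the same pale wooden cabinet, 80 mm deep (x), 60 wide (y), 110 tall, 0.45 kg, with a bare flat top and no fins. Point: centre of the cabinet, 55 mm above its underside. Its x axis points out of its back: the black front with two drivers faces its own -x; z up. Grip across the width, near the top.
- amplifier_center (a point): The headphone amplifier: the larger of two flat metal boxes, 100 mm long (x) by 64 mm wide (y) by 40 mm tall on low rubber feet, black slots across its flat top; its front (own -x) is black with a knob that sticks out 12 mm. The point is its centre, 20 mm above its underside; z is up. About 0.4 kg; grip it across the 64 mm width.
- converter_center (a point): The digital converter: the smaller flat metal box, 80 mm long (x) by 52 mm wide (y) by 30 mm tall on low rubber feet, with a plain top; its front (own -x) is black with a small display window. The point is its centre, 15 mm above its underside; z is up. About 0.2 kg; grip it across the 52 mm width.
- remote_center (a point): The remote control: a flat black bar 120 mm long (x) by 38 mm wide (y) by 16 mm thick, lying on its back with pale buttons up. The point is its centre, 8 mm above its underside; its x axis runs along its length. About 0.09 kg; grip it across the 38 mm width.
- tape: A roll of packing tape lying flat, 110 mm across and 48 mm tall, to be left alone. The origin is the centre of its underside.
- mug: A white mug, 80 mm across and 92 mm tall with its handle at its own +y, to be left alone. The origin is the centre of its underside.
- carton: A small closed parcel carton, 100 mm (x) by 150 mm (y) by 75 mm tall, to be left alone. The origin is the centre of its underside.
Not all that is in view belongs to the job. What is shaped like the part that bears converter_center but pink or turquoise is not meant.

How it is judged:
At the end, for the whole second after the job is handed in: Speakers upright on their pads within 15 mm; amplifier midway between the pads within 15 mm, 20 mm off their line; converter on it within 12 mm; all square within 0.2 rad, fronts to the robot; remote flat in front, 115 to 195 mm centre to centre, within 20 mm of the middle line, 0.25 rad; at rest (horizontal distance between speaker_plain_center and pad_left_top below 0.015 m and z of speaker_plain_center in the frame of pad_left_top between 0.05 and 0.06 m and angle between each of speaker_plain_center, speaker_knob_center, amplifier_center, remote_center's own z axis and vertical below 0.1 rad and angle between the x axis of each of speaker_plain_center, amplifier_center and the x axis of pad_left_top, either way round below 0.2 rad and horizontal distance between speaker_knob_center and pad_right_top below 0.015 m and z of speaker_knob_center in the frame of pad_right_top between 0.05 and 0.06 m and angle between the x axis of speaker_knob_center and the x axis of pad_right_top, either way round below 0.2 rad and y of speaker_knob_center in the frame of speaker_plain_center between -0.32 and -0.2 m and y of speaker_plain_center in the frame of speaker_knob_center above 0.2 m and y of amplifier_center in the frame of pad_left_top between -0.153 and -0.112 m and y of amplifier_center in the frame of pad_right_top between 0.112 and 0.153 m and x of amplifier_center in the frame of pad_left_top between -0.02 and 0.02 m and height (world z) of amplifier_center between 0.015 and 0.025 m and y of pad_left_top in the frame of amplifier_center above 0.08 m and x of converter_center in the frame of amplifier_center between -0.012 and 0.012 m and y of converter_center in the frame of amplifier_center between -0.012 and 0.012 m and z of converter_center in the frame of amplifier_center between 0.03 and 0.04 m and angle between the x axis of converter_center and the x axis of amplifier_center, either way round below 0.2 rad and y of pad_left_top in the frame of converter_center above 0.08 m and x of remote_center in the frame of amplifier_center between -0.195 and -0.115 m and y of remote_center in the frame of amplifier_center between -0.02 and 0.02 m and height (world z) of remote_center between 0.004 and 0.012 m and angle between the x axis of remote_center and the x axis of amplifier_center, either way round below 0.25 rad and linear speed of each of speaker_knob, speaker_plain, amplifier, converter, remote below 0.01 m/s and angular speed of each of speaker_knob, speaker_plain, amplifier, converter, remote below 0.1 rad/s); the robot touches nothing.
It fails at once if the tape is pushed more than 20 mm from its place (distance of tape from where it was at the start of the episode above 0.02 m).
It fails at once if the mug is pushed more than 20 mm from its place (distance of mug from where it was at the start of the episode above 0.02 m).
It fails at once if the carton is pushed more than 20 mm from its place (distance of carton from where it was at the start of the episode above 0.02 m).
It fails at once if one of the two speakers is tipped over (angle between any of speaker_knob_center, speaker_plain_center's own z axis and vertical above 0.9 rad).
It also fails if it takes over 128 s, if anything falls off the work surface, if the arm or the gripper's body presses on something with over 40 N, if the wrist force passes 120 N, or if a joint passes its speed limit or range.

## Working session

There is one attempt and no reset: what is moved stays moved. The work goes in short steps, Python scripts to look and compute and a shell command to move; the robot and the scene stay as the last step left them, time stands still between calls to the robot, and variables do not carry over. Pictures are saved under pics/ and viewed, about 12 in all and at most 16, crops included, and the job is handed in when it is done.

```bash
mkdir -p pics; ls; python3 - <<'E'
from rig import robot,camera
import cv2,numpy as np
np.set_printoptions(precision=4,suppress=True)
for n in("scene","side","wrist"):
    c=camera(n);cv2.imwrite(f"pics/{n}0.png",c["pixels"]);print(n,c["mtx"],c["R"],c["t"],-c["R"].T@c["t"])
    np.savez(f"pics/{n}0.npz",**c)
print(robot.get_obs())
E
```

```text
pics
scene [[434.4573   0.     320.2082]
 [  0.     434.4573 201.4353]
 [  0.       0.       1.    ]] [[ 0.6724  0.74    0.0145]
 [ 0.4609 -0.4032 -0.7906]
 [-0.5792  0.5383 -0.6122]] [-0.3885 -0.125   1.6382] [ 1.2677 -0.6447  0.9097]
side [[461.9936   0.     316.2575]
 [  0.     461.9936 208.9544]
 [  0.       0.       1.    ]] [[ 0.9072 -0.4204 -0.0169]
 [-0.2725 -0.5565 -0.7849]
 [ 0.3206  0.7167 -0.6194]] [-0.41    0.2238  1.3302] [ 0.0065 -1.0011  0.9927]
wrist [[291.9585   0.     314.5551]
 [  0.     291.9585 199.7436]
 [  0.       0.       1.    ]] [[ 0.4111  0.9116 -0.0017]
 [ 0.8806 -0.3966  0.2591]
 [ 0.2355 -0.108  -0.9658]] [-0.6239 -0.0302  0.3906] [0.191  0.5989 0.384 ]
{'time': 0.15, 'q': array([ 0.9695,  0.5283,  1.4336,  0.    ,  1.1814, -0.1785]), 'joint_velocities': array([-0.0015, -0.0023, -0.003 ,  0.0002,  0.001 ,  0.0002]), 'joint_torque': array([  0.0003, -44.043 , -17.6842,   0.0633,   0.0552,  -0.0001]), 'position': array([0.2561, 0.5695, 0.2438]), 'tool_rot': array([ 0.8397,  0.543 , -0.0008,  0.0003]), 'ft_force': array([-0.4301,  1.0171, -0.7693]), 'moment': array([-0.0246, -0.0056,  0.0096]), 'grip_width': 0.0867579271101036}
```

View pics/scene0.png

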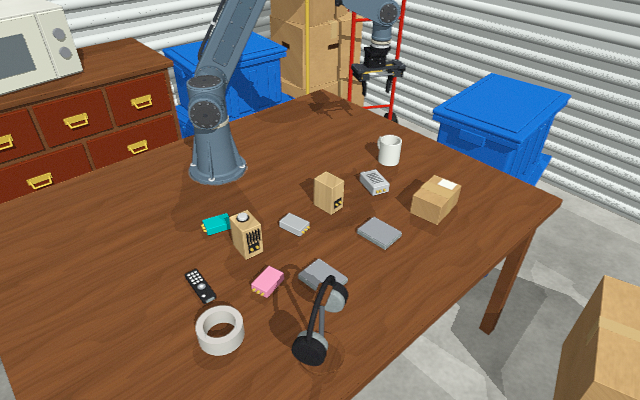

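View pics/side0.png

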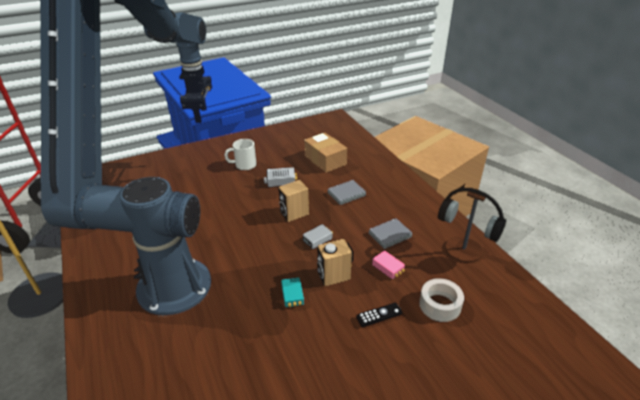

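The scene view shows the knob speaker at about (246,233), the plain speaker (329,192), amplifier (375,182), converter (294,224), remote (200,286), and the pads at (380,233) left and (323,276) right. The headphone stand is beside the right pad. The side view agrees but is blurred. I'll zoom in to pick out corners.

```bash
cat > h.py <<'E'
import numpy as np,cv2
np.set_printoptions(precision=4,suppress=True)
def load(n): return dict(np.load(f"pics/{n}.npz"))
def ray(c,uv,z):
    uv=np.atleast_2d(np.array(uv,float)); d=np.c_[uv,np.ones(len(uv))]@np.linalg.inv(c["mtx"]).T@c["R"]
    o=-c["R"].T@c["t"]; return (o+d*((z-o[2])/d[:,2])[:,None])[:,:2]
def proj(c,X):
    p=(np.atleast_2d(X)@c["R"].T+c["t"])@c["mtx"].T; return p[:,:2]/p[:,2:]
def snap(n,tag):
    from rig import camera
    c=camera(n);cv2.imwrite(f"pics/{tag}.png",c["pixels"]);np.savez(f"pics/{tag}.npz",**c);return c
def crop(c,x,y,w,h,s,tag):
    im=cv2.resize(c["pixels"][y:y+h,x:x+w],None,fx=s,fy=s,interpolation=cv2.INTER_CUBIC)
    for u in range((x+19)//20*20,x+w,20): cv2.line(im,(int((u-x)*s),0),(int((u-x)*s),6),(0,255,255),1);cv2.putText(im,str(u),(int((u-x)*s),16),0,.35,(0,255,255),1)
    for v in range((y+19)//20*20,y+h,20): cv2.line(im,(0,int((v-y)*s)),(6,int((v-y)*s)),(0,255,255),1);cv2.putText(im,str(v),(8,int((v-y)*s)+4),0,.35,(0,255,255),1)
    cv2.imwrite(f"pics/{tag}.png",im)
E
python3 - <<'E'
from h import *
c=load("scene0"); crop(c,180,155,266,170,3,"z1")
E
```

```text
(no output)
```

View pics/z1.png

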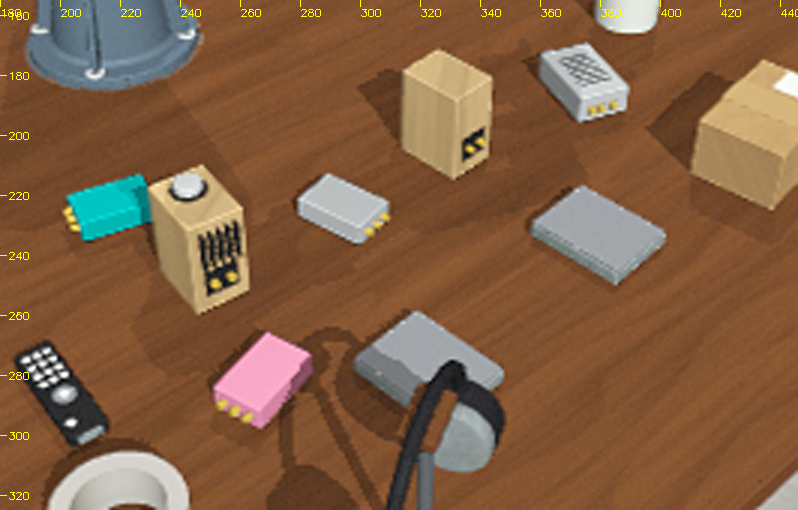

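```bash
python3 - <<'E'
from h import *
c=load("scene0")
D={"padL":(.02,[(583,186),(665,237),(616,275),(533,229)]),"padR":(.02,[(418,312),(503,373),(357,361)]),
"plain":(.11,[(438,50),(491,75),(455,97),(403,70)]),"knob":(.11,[(203,166),(243,205),(197,229),(152,187)]),
"amp":(.04,[(587,44),(628,86),(582,109),(540,60)]),"conv":(.03,[(328,174),(388,207),(358,235),(300,203)]),"remote":(.016,[(45,342),(107,429),(80,441),(16,357)])}
for k,(z,p) in D.items():
    P=ray(c,np.array(p)/3+[180,155],z)
    e=np.diff(np.r_[P,P[:1]],axis=0)
    print(k,P.mean(0) if len(P)==4 else (P[1]+P[2])/2,"edges",np.hypot(*e.T)*1e3,"ang",np.degrees(np.arctan2(e[:,1],e[:,0])))
for n,p,z in(("tape",(119,505),.048),("mug",(627,0),.05),("carton",(765,130),.075),("hpbase",(320,560),0),("hpband",(455,370),.2)):print(n,ray(c,np.array(p)/3+[180,155],z))
E
```

```text
padL [0.6597 0.1721] edges [110.2535  80.2794 102.1873  90.9803] ang [   1.2613  -87.3143 -173.0606   97.9286]
padR [ 0.6818 -0.0837] edges [108.3284 133.4159  84.2024] ang [   3.1781 -137.7622   96.3999]
plain [0.443 0.158] edges [73.2359 56.8987 73.2369 54.7764] ang [   8.0219  -86.1642 -173.6415   93.7046]
knob [ 0.4379 -0.1586] edges [72.9729 51.5809 78.0129 54.9486] ang [ -4.1416 -90.4283 178.3945  84.1659]
amp [0.4785 0.3476] edges [ 94.9127  73.7253 105.0971  69.1983] ang [-18.2152 -93.7714 160.3187  78.6232]
conv [ 0.4639 -0.0053] edges [83.5632 52.5458 78.5389 54.597 ] ang [   8.6792  -76.1665 -170.3105  108.9739]
remote [ 0.482  -0.3467] edges [127.1736  24.5267 123.6897  29.1956] ang [ -5.1916 -99.3711 176.9765  88.3134]
tape [[ 0.6446 -0.3834]]
mug [[0.4135 0.4984]]
carton [[0.707  0.3756]]
hpbase [[ 0.7624 -0.277 ]]
hpband [[ 0.8146 -0.1854]]
```

```bash
python3 -m pendant '[[[-18.5,49,0],0],[[-18.5,49,0],0],[[-18.5,49,0],0],[[-18.5,49,0],0],[[-18.5,49,0],0],[[-18.5,49,0],0],[[0,0,0],-6],[[0,0,0],0]]' 87
python3 - <<'E'
from h import *
# triangulate headphone points
a,b=load("scene0"),load("side0")
P=lambda c:c["mtx"]@np.c_[c["R"],c["t"]]
for s,t in(((331,277),(475,190)),((335,297),(448,210)),((310,345),(492,228))):
    X=cv2.triangulatePoints(P(a),P(b),np.array(s,float),np.array(t,float));print((X[:3]/X[3]).T)
c=snap("wrist","w1"); crop(c,0,0,640,400,1.25,"w1z")
E
```

```text
time: 1.15
position: [0.4792, 0.3474, 0.2441]
tool_rot: [0.811, 0.585, -0.0, -0.0]
ft_force: [0.8, -0.5, -0.9]
grip_width: 0.0868
[[ 0.8388 -0.2208  0.232 ]]
[[ 0.8122 -0.1704  0.1217]]
[[ 0.8699 -0.2966  0.1244]]
```

View pics/w1z.png

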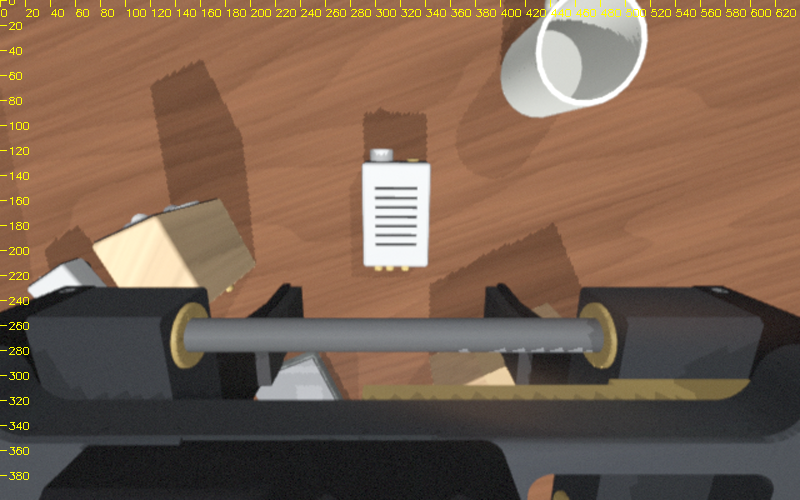

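The amplifier's top spans about (290–343, 131–213), with its front and knob towards the robot. The headphones are clear of the right pad.

```bash
cat >> h.py <<'E'
def rect(c,mask,z,seed):
    mask=cv2.morphologyEx(mask.astype(np.uint8),cv2.MORPH_CLOSE,np.ones((5,5)))
    n,l,s,ce=cv2.connectedComponentsWithStats(mask); k=l[int(seed[1]),int(seed[0])]
    ct=max(cv2.findContours((l==k).astype(np.uint8),0,1)[0],key=cv2.contourArea).reshape(-1,2)
    P=ray(c,ct,z).astype(np.float32); (ctr,wh,a)=cv2.minAreaRect(P*1000)
    b=cv2.boxPoints((ctr,wh,a));e=b[1]-b[0];f=b[2]-b[1];L=e if np.hypot(*e)>np.hypot(*f) else f
    ang=np.degrees(np.arctan2(L[1],L[0])); ang=(ang+90)%180-90
    print("rect ctr",ctr,"size",wh,"long-axis yaw",ang); return np.array(ctr)/1e3,ang
def go(xy,jaw=None,z=None):
    from rig import robot
    from scipy.spatial.transform import Rotation as R
    o=robot.get_obs();M=R.from_quat(o["tool_rot"]).as_matrix();p=o["position"]
    d=np.array([*xy,p[2] if z is None else z])-p
    yaw=np.degrees(np.arctan2(M[1,0],M[0,0]))
    print("shift mm",M.T@d*1e3,"yaw",yaw,"turn",None if jaw is None else -((jaw-yaw+90)%180-90),"z",p[2],"t",o["time"])
    if jaw is not None:
        j=yaw+((jaw-yaw+90)%180-90);a=np.radians(j);T=np.array([[np.cos(a),np.sin(a)],[np.sin(a),-np.cos(a)]])
        print("  shift after turn",T.T@d[:2]*1e3)
E
python3 - <<'E'
from h import *
c=load("w1");h=cv2.cvtColor(c["pixels"],cv2.COLOR_BGR2HSV)
m=(h[...,1]<60)&(h[...,2]>190)
ctr,a=rect(c,m,.04,(297,180)); go(ctr,a+90,.025)
print(ray(c,[(290.4,131),(344,131),(342.4,213),(291,213)],.04))
E
```

```text
rect ctr (462.5678405761719, 355.01898193359375) size (62.61566162109375, 109.70730590820312) long-axis yaw -18.58107
shift mm [  1.7857 -17.3856 219.2165] yaw 71.65807565722332 turn 0.2391456035123838 z 0.24420329904062554 t 1.2
  shift after turn [  1.5971 -17.5695]
[[0.4126 0.3402]
 [0.4321 0.3986]
 [0.526  0.368 ]
 [0.5059 0.3077]]
```

```bash
python3 -m pendant '[[[2.5,-11,0],0],[[0,0,55],0],[[0,0,55],0],[[0,0,50],0],[[0,0,35],0],[[0,0,20],0],[[0,0,0],0]]' 87
python3 -m pendant '[[[0,0,0],0],[[0,0,0],0],[[0,0,0],0],[[0,0,0],0]]' 55 30
```

```text
time: 2.08
position: [0.467, 0.3543, 0.028]
tool_rot: [0.81, 0.587, -0.002, -0.0]
ft_force: [-0.2, -0.1, 0.4]
grip_width: 0.0869
time: 2.58
position: [0.4695, 0.3538, 0.0306]
tool_rot: [0.81, 0.586, 0.0, 0.0]
ft_force: [-1.5, -1.5, 5.8]
grip_width: 0.0639
```

```bash
python3 -m pendant '[[[0,0,-30],0],[[0,0,-50],0],[[0,0,-50],0],[[0,0,-50],0],[[-26,44,0],0],[[-26,44,0],0],[[-26,44,0],0],[[-26,44,0],0]]'
python3 -m pendant '[[[-26,44,0],0],[[-26,44,0],0],[[-26,44,0],0],[[-26,44,0],0],[[0,0,0],-8],[[0,0,0],-8],[[0,0,0],-7.4],[[0,0,0],0]]'
python3 - <<'E'
from h import *
c=snap("wrist","w2"); crop(c,0,0,640,300,1.25,"w2z")
E
```

```text
time: 3.58
position: [0.6041, 0.1988, 0.2087]
tool_rot: [0.81, 0.586, -0.001, -0.001]
ft_force: [0.3, 0.2, -3.7]
grip_width: 0.0638
time: 4.58
position: [0.7378, 0.0462, 0.2081]
tool_rot: [0.675, 0.738, -0.001, -0.001]
ft_force: [0.1, -0.6, -3.8]
grip_width: 0.0637
```

View pics/w2z.png

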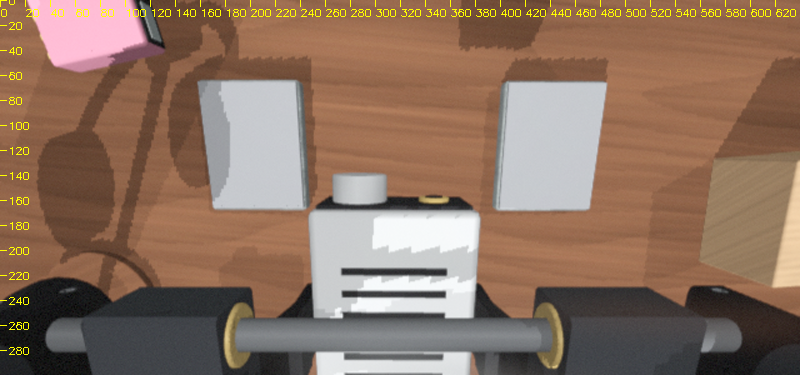

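Both pads are fully visible: the right pad's top at zoomed (198–304, 80–208) and the left pad's at (497–606, 82–209).

```bash
python3 - <<'E'
from h import *
c=load("w2")
R=[]
for k,p in(("R",[(198,80),(300,80),(305,208),(213,208)]),("L",[(507,82),(606,83),(590,209),(498,209)])):
    P=ray(c,np.array(p)/1.25,.02);e=np.diff(np.r_[P,P[:1]],axis=0);R.append(P.mean(0));print(k,P.mean(0),np.hypot(*e.T)*1e3,np.degrees(np.arctan2(e[:,1],e[:,0])))
d=R[1]-R[0];m=(R[0]+R[1])/2;yaw=np.degrees(np.arctan2(d[1],d[0]))
print("span",np.hypot(*d),"mid",m,"yaxis yaw",yaw); go(m,yaw)
a=np.radians(yaw-90);print("remote",m-.148*np.array([np.cos(a),np.sin(a)]))
E
```

```text
R [ 0.6726 -0.0799] [ 84.4916 106.5748  83.1108 106.5187] [  95.0327    3.6885  -84.9898 -175.5694]
L [0.6516 0.1758] [ 82.3862 105.2675  83.328  105.9942] [  94.4994    5.728   -84.99   -174.7878]
span 0.25650116308908416 mid [0.6621 0.0479] yaxis yaw 94.70621784941233
shift mm [  8.2801 -75.3425   0.1623] yaw 95.03290925142315 turn 0.32669140201082314 z 0.20835362225052875 t 4.625
  shift after turn [  7.8503 -75.3887]
remote [0.5146 0.0358]
```

```bash
python3 - <<'E'
from h import *
c=load("w2");h=cv2.cvtColor(c["pixels"],cv2.COLOR_BGR2HSV)
go(ray(c,np.array([[394.5,213]])/1.25,.2175)[0])
m=(h[...,1]<50)&(h[...,2]>120);
for s in((200,120),(440,120)): rect(c,m,.02,s)
E
```

```text
shift mm [  0.6417 -50.0657   0.1048] yaw 95.03290925142315 turn None z 0.20835362225052875 t 4.625
rect ctr (672.99658203125, -80.06953430175781) size (107.22647094726562, 84.94586944580078) long-axis yaw 5.0100555
rect ctr (651.8231201171875, 172.862060546875) size (107.50995635986328, 88.56822967529297) long-axis yaw 5.0095825
```

```bash
python3 -m pendant '[[[4,-37.5,0],0],[[4,-37.5,0],0],[[0,0,50],0],[[0,0,50],0],[[0,0,45],0],[[0,0,20],0],[[0,0,6],0],[[0,0,4],0]]'
python3 -m pendant '[[[0,0,3],0],[[0,0,0],0],[[0,0,0],0]]'
```

```text
time: 5.62
position: [0.6647, 0.0474, 0.0358]
tool_rot: [0.675, 0.738, 0.001, 0.001]
ft_force: [0.2, -0.5, -3.5]
grip_width: 0.0638
time: 6.0
position: [0.6636, 0.0475, 0.0323]
tool_rot: [0.674, 0.738, 0.0, 0.001]
ft_force: [0.5, -0.7, -3.6]
grip_width: 0.0637
```

```bash
python3 -m pendant '[[[0,0,2],0],[[0,0,0],0]]'
python3 -m pendant '[[[0,0,0],0],[[0,0,0],0],[[0,0,0],0],[[0,0,-30],0],[[0,0,-50],0],[[0,0,-50],0],[[0,0,-50],0],[[0,0,-30],0]]' 87
python3 -m pendant '[[[-9,-48,0],0],[[-9,-48,0],0],[[-9,-48,0],0],[[-9,-48,0],0],[[0,0,0],-5],[[0,0,0],0]]'
python3 - <<'E'
from h import *
c=snap("wrist","w3"); crop(c,0,0,640,240,1.25,"w3z")
E
```

```text
time: 6.25
position: [0.6637, 0.0474, 0.0306]
tool_rot: [0.674, 0.738, 0.0, 0.001]
ft_force: [-1.1, 0.2, 3.0]
grip_width: 0.0639
time: 7.25
position: [0.6642, 0.0474, 0.2427]
tool_rot: [0.674, 0.738, 0.001, 0.002]
ft_force: [1.8, 0.4, 0.2]
grip_width: 0.0872
time: 8.0
position: [0.4751, -0.0059, 0.2399]
tool_rot: [0.642, 0.767, 0.0, 0.0]
ft_force: [0.8, -0.4, 0.8]
grip_width: 0.0871
```

View pics/w3z.png

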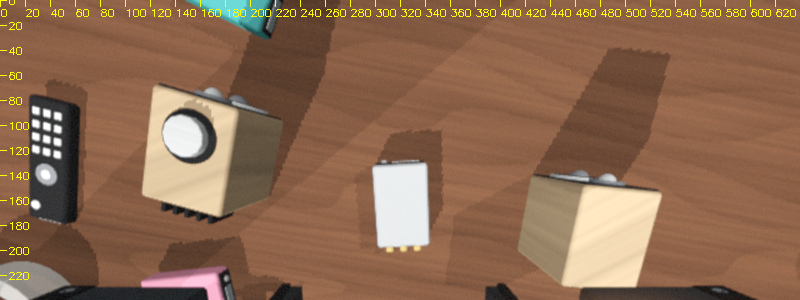

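Converter at zoomed (374–428, 163–248), with its gold sockets at the back. The knob speaker's top is about (144–238, 83–215) and the plain speaker's is (563–660, 180–288). All fronts face the robot.

```bash
python3 - <<'E'
from h import *
c=load("w3");h=cv2.cvtColor(c["pixels"],cv2.COLOR_BGR2HSV)
m=(h[...,1]<50)&(h[...,2]>150)
ctr,a=rect(c,m,.03,(320,165)); go(ctr,a+90)
for k,z,p in(("conv",.03,[(373,165),(427,163),(429,247),(377,248)]),("knob",.11,[(154,83),(238,103),(231,215),(143,192)]),("plain",.11,[(580,180),(660,190),(636,288),(563,284)]),("rem",.016,[(30,95),(79,101),(77,223),(29,215)])):
    P=ray(c,np.array(p)/1.25,z);e=np.diff(np.r_[P,P[:1]],axis=0);print(k,P.mean(0),np.hypot(*e.T)*1e3,np.degrees(np.arctan2(e[:,1],e[:,0])))
E
```

```text
rect ctr (451.634521484375, -2.4971160888671875) size (84.0564956665039, 51.83357238769531) long-axis yaw 13.487671
shift mm [  7.5344 -23.0573  -0.0276] yaw 100.07776596076093 turn -3.409904937676572 z 0.23983738609946118 t 8.05
  shift after turn [  8.8925 -22.5684]
conv [ 0.4544 -0.0012] [50.4872 81.1859 51.593  80.343 ] [ 102.1047   12.8207  -78.8243 -167.9555]
knob [ 0.4292 -0.16  ] [57.3471 79.4485 65.0014 76.7438] [ 87.1892  -0.0362 -95.1943 174.3868]
plain [0.4383 0.1547] [60.1522 76.8343 58.112  80.6315] [  93.1313    6.8104  -83.2738 -171.8278]
rem [ 0.4711 -0.3406] [ 44.5683 118.6897  47.2188 116.3387] [ 93.3501  -3.5572 -89.9471 175.0241]
```

```bash
python3 -m pendant '[[[0,0,0],-2.5],[[9.5,-19.5,0],0],[[0,0,55],0],[[0,0,55],0],[[0,0,50],0],[[0,0,35],0],[[0,0,19],0],[[0,0,0],0]]'
python3 -m pendant '[[[0,0,0],0],[[0,0,0],0],[[0,0,0],0],[[0,0,0],0],[[0,0,0],0]]' 42 25
python3 -m pendant '[[[0,0,-30],0],[[0,0,-50],0],[[0,0,-50],0],[[0,0,-20],0],[[0,0,0],7.5],[[0,0,0],0]]'
python3 - <<'E'
from h import *
go((.6637,.0474))
c=snap("wrist","w4"); crop(c,0,0,640,300,1.25,"w4z")
E
```

```text
time: 9.05
position: [0.4547, -0.0006, 0.024]
tool_rot: [0.625, 0.781, -0.0, -0.001]
ft_force: [0.1, -0.0, 0.6]
grip_width: 0.0869
time: 9.68
position: [0.4543, -0.0008, 0.0258]
tool_rot: [0.625, 0.781, 0.0, 0.0]
ft_force: [-0.4, -0.2, 2.0]
grip_width: 0.0522
time: 10.42
position: [0.4535, -0.0005, 0.1756]
tool_rot: [0.674, 0.739, -0.0, -0.0]
ft_force: [-1.0, -0.8, -2.2]
grip_width: 0.0518
shift mm [ 28.4721 213.7335  -0.1137] yaw 95.25689337583823 turn None z 0.17558713220851666 t 10.425
```

View pics/w4z.png

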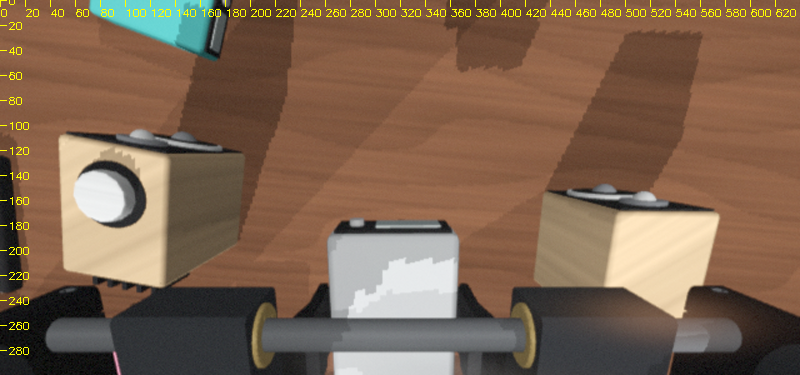

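The converter is held square, with its front edge at zoomed row 235.

```bash
python3 - <<'E'
from h import *
c=load("w4"); go(ray(c,np.array([[394,235.5]])/1.25,.1798)[0])
E
python3 -m pendant '[[[7,53.5,0],0],[[7,53.5,0],0],[[7,53.5,0],0],[[7,53.5,0],0],[[0,0,50],0],[[0,0,35],0],[[0,0,10],0],[[0,0,0],0]]'
```

```text
shift mm [  0.551  -40.3705   0.0473] yaw 95.29907898373104 turn None z 0.17527775895484998 t 10.475
time: 11.48
position: [0.6642, 0.0464, 0.0797]
tool_rot: [0.674, 0.739, -0.001, -0.001]
ft_force: [0.6, -0.4, -3.1]
grip_width: 0.0521
```

```bash
python3 -m pendant '[[[1,0,7],0],[[0,0,4],0],[[0,0,2],0],[[0,0,1],0],[[0,0,0],0]]'
python3 -m pendant '[[[0,0,0],0],[[0,0,0],0],[[0,0,0],0],[[0,0,-20],0],[[0,0,-50],0],[[0,0,-50],0],[[0,0,-50],0],[[0,0,0],0]]' 75
python3 - <<'E'
from h import *
go((.4383,.1547),97)
E
```

```text
time: 12.1
position: [0.6647, 0.0474, 0.0667]
tool_rot: [0.674, 0.738, 0.0, 0.0]
ft_force: [0.2, 0.7, -1.9]
grip_width: 0.0518
time: 13.1
position: [0.6679, 0.0473, 0.244]
tool_rot: [0.674, 0.738, 0.004, 0.005]
ft_force: [0.7, 0.9, 0.6]
grip_width: 0.0751
shift mm [ 127.7465 -218.9495   -3.2078] yaw 95.1890501199552 turn -1.8109498800448023 z 0.2439552441954508 t 13.1
  shift after turn [ 134.6031 -214.8264]
```

```bash
python3 -m pendant '[[[25.5,-40,-10],0],[[25.5,-40,-10],0],[[25.5,-40,-10],0],[[25.5,-40,-10],0],[[25.5,-40,0],0],[[0,0,0],-2],[[0,0,0],0]]' 87
python3 - <<'E'
from h import *
c=snap("wrist","w5"); crop(c,100,0,480,240,1.5,"w5z")
E
```

```text
time: 13.98
position: [0.4544, 0.1564, 0.2768]
tool_rot: [0.661, 0.75, 0.0, 0.001]
ft_force: [-0.1, -0.2, 0.8]
grip_width: 0.0869
```

View pics/w5z.png

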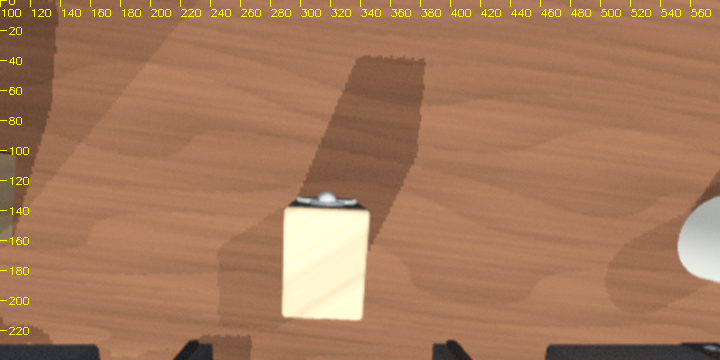

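The plain speaker's top is seen cleanly at zoomed (283–369, 208–320).

```bash
python3 - <<'E'
from h import *
c=load("w5")
P=ray(c,np.array([(285,208),(369,211),(363,320),(283,318)])/1.5+[100,0],.11);e=np.diff(np.r_[P,P[:1]],axis=0);print(P.mean(0),np.hypot(*e.T)*1e3,np.degrees(np.arctan2(e[:,1],e[:,0])))
h=cv2.cvtColor(c["pixels"],cv2.COLOR_BGR2HSV);m=(h[...,2]>225)
ctr,a=rect(c,m,.11,(315,175)); go(ctr,a+90,.09)
E
```

```text
[0.4408 0.1572] [57.832  78.768  58.8222 79.2836] [  95.1453    5.5514  -84.3516 -175.1652]
rect ctr (440.4312744140625, 156.2506866455078) size (78.82466888427734, 58.47111892700195) long-axis yaw 4.7079163
shift mm [  1.9314 -14.6134 186.7185] yaw 97.14557961753921 turn 2.4376633577735873 z 0.27673767169635677 t 14.025
  shift after turn [  1.2689 -14.44  ]
```

```bash
python3 -m pendant '[[[0,0,0],2],[[1.5,-14,0],0],[[0,0,50],0],[[0,0,50],0],[[0,0,50],0],[[0,0,28],0],[[0,0,10],0],[[0,0,0],0]]'
python3 -m pendant '[[[0,0,0],0],[[0,0,0],0],[[0,0,0],0],[[0,0,0],0],[[0,0,0],0]]' 50 30
python3 -m pendant '[[[0,0,-20],0],[[0,0,-40],0],[[0,0,-40],0],[[0,0,-20],0],[[0,0,0],0]]'
python3 - <<'E'
from h import *
go((.652,.1745),95)
E
```

```text
time: 15.02
position: [0.4397, 0.1565, 0.0885]
tool_rot: [0.675, 0.738, -0.0, -0.0]
ft_force: [-0.6, 0.3, -0.7]
grip_width: 0.0869
time: 15.65
position: [0.4402, 0.1566, 0.0891]
tool_rot: [0.674, 0.738, 0.0, 0.0]
ft_force: [-0.0, 0.7, 6.7]
grip_width: 0.0595
time: 16.27
position: [0.4402, 0.1568, 0.2094]
tool_rot: [0.674, 0.738, 0.001, 0.001]
ft_force: [-0.0, -0.7, -2.8]
grip_width: 0.0598
shift mm [ -1.4625 212.4858   0.5447] yaw 95.1797746605089 turn 0.17977466050889745 z 0.2093523493240982 t 16.275
  shift after turn [ -0.7958 212.4901]
```

```bash
python3 -m pendant '[[[0,53,0],0],[[0,53,0],0],[[0,53,0],0],[[-1,53,0],0],[[0,0,45],0],[[0,0,35],0],[[0,0,12],0],[[0,0,0],0]]'
python3 -m pendant '[[[0,0,5],0],[[0,0,1.5],0],[[0,0,1],0],[[0,0,0],0]]'
```

```text
time: 17.27
position: [0.65, 0.1746, 0.1145]
tool_rot: [0.674, 0.738, -0.001, -0.001]
ft_force: [0.1, 0.4, -2.7]
grip_width: 0.0596
time: 17.77
position: [0.6513, 0.1748, 0.1096]
tool_rot: [0.674, 0.738, 0.0, 0.0]
ft_force: [0.1, -0.4, -3.1]
grip_width: 0.0598
```

```bash
python3 -m pendant '[[[0,0,1],0],[[0,0,0],0]]'
python3 -m pendant '[[[0,0,0],0],[[0,0,0],0],[[0,0,0],0],[[0,0,-30],0],[[0,0,-50],0],[[0,0,-50],0],[[0,0,-40],0],[[0,0,0],0]]' 87
python3 -m pendant '[[[-44,-29,0],0],[[-44,-29,0],0],[[-44,-29,0],0],[[-44,-29,0],0],[[-44,-29,0],0],[[-44,-29,0],0],[[-44,-29,0],0]]'
python3 -m pendant '[[[-7,-30,0],0],[[0,0,0],8],[[0,0,0],0]]'
python3 - <<'E'
from h import *
c=snap("wrist","w6"); crop(c,100,0,480,240,1.5,"w6z")
E
```

```text
time: 18.02
position: [0.6515, 0.1748, 0.1092]
tool_rot: [0.674, 0.738, 0.0, 0.0]
ft_force: [-0.2, -0.7, 1.9]
grip_width: 0.0598
time: 19.02
position: [0.6534, 0.1751, 0.2828]
tool_rot: [0.674, 0.738, 0.004, 0.003]
ft_force: [0.2, 0.4, 0.4]
grip_width: 0.0868
time: 19.9
position: [0.4751, -0.1513, 0.2768]
tool_rot: [0.674, 0.738, -0.0, -0.001]
ft_force: [0.9, -0.0, 0.4]
grip_width: 0.0868
time: 20.27
position: [0.4466, -0.1599, 0.2771]
tool_rot: [0.724, 0.69, -0.0, -0.001]
ft_force: [0.2, 0.0, -0.5]
grip_width: 0.0871
```

View pics/w6z.png

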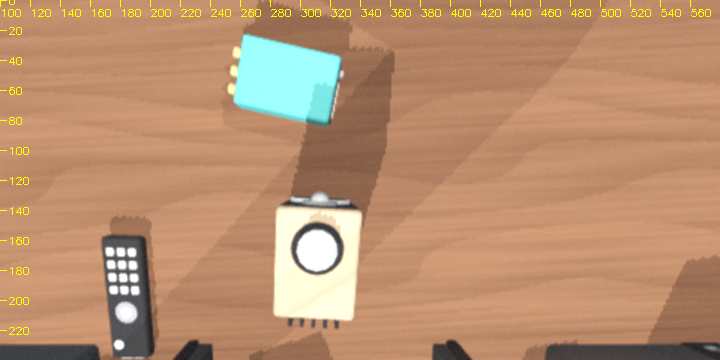

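The knob speaker's top is at zoomed (274–361, 206–321), with the fins at its back. The remote is at (103–154, 236–357).

```bash
python3 - <<'E'
from h import *
c=load("w6")
for z,p in((.11,[(277,206),(361,210),(354,321),(274,317)]),(.016,[(103,238),(146,236),(154,353),(113,357)])):
    P=ray(c,np.array(p)/1.5+[100,0],z);e=np.diff(np.r_[P,P[:1]],axis=0);print(P.mean(0),np.hypot(*e.T)*1e3,np.degrees(np.arctan2(e[:,1],e[:,0])))
    a=np.degrees(np.arctan2(*(P[2]+P[3]-P[0]-P[1])[::-1])); print(a);go(P.mean(0),a+90,.09)
E
```

```text
[ 0.4321 -0.1626] [57.8777 80.2924 58.9004 79.9351] [ 84.4847  -5.1972 -95.8638 174.0719]
-5.561855760981266
shift mm [ -3.6956 -14.5681 187.2818] yaw 87.29540516769497 turn 2.857260928676226 z 0.277265351867881 t 20.325
  shift after turn [ -4.2798 -14.6201]
[ 0.472  -0.3434] [ 39.5029 114.3363  40.8878 116.7479] [ 89.7944  -4.835  -86.9709 174.6109]
-5.114953303138619
shift mm [-182.4006   33.8136  187.0749] yaw 87.29540516769497 turn 2.410358470833586 z 0.277265351867881 t 20.325
  shift after turn [-180.6778   41.2017]
```

```bash
python3 -m pendant '[[[0,0,0],3],[[-4,-14.5,0],0],[[0,0,50],0],[[0,0,50],0],[[0,0,50],0],[[0,0,28],0],[[0,0,10],0],[[0,0,0],0]]'
python3 -m pendant '[[[0,0,0],0],[[0,0,0],0],[[0,0,0],0],[[0,0,0],0],[[0,0,0],0]]' 50 30
python3 -m pendant '[[[0,0,-20],0],[[0,0,-40],0],[[0,0,-40],0],[[0,0,-20],0],[[0,0,0],-5.5],[[0,0,0],-5],[[0,0,0],0]]'
python3 - <<'E'
from h import *
go((.6727,-.0805),95)
E
```

```text
time: 21.32
position: [0.4323, -0.1624, 0.09]
tool_rot: [0.742, 0.671, -0.0, -0.0]
ft_force: [0.6, 0.2, 0.5]
grip_width: 0.0869
time: 21.95
position: [0.433, -0.1628, 0.0906]
tool_rot: [0.742, 0.67, 0.0, 0.001]
ft_force: [0.4, -0.4, 6.1]
grip_width: 0.0597
time: 22.82
position: [0.4318, -0.1618, 0.2093]
tool_rot: [0.678, 0.735, -0.0, -0.001]
ft_force: [-0.9, 0.7, -4.2]
grip_width: 0.0601
shift mm [ 61.6553 246.6909  -0.3416] yaw 94.61565262335154 turn -0.3843473766484635 z 0.2093349066733227 t 22.825
  shift after turn [ 59.9991 247.0992]
```

```bash
python3 -m pendant '[[[12,49.4,0],0],[[12,49.4,0],0],[[12,49.4,0],0],[[12,49.4,0],0],[[12,49.4,0],0],[[0,0,45],0],[[0,0,40],0],[[0,0,6],0]]'
python3 -m pendant '[[[0,0,3],0],[[0,0,2.5],0],[[0,0,1.5],0],[[0,0,0],0]]'
```

```text
time: 23.82
position: [0.6702, -0.0813, 0.114]
tool_rot: [0.678, 0.735, -0.002, -0.005]
ft_force: [0.4, 0.1, -3.7]
grip_width: 0.0599
time: 24.32
position: [0.6743, -0.0827, 0.113]
tool_rot: [0.678, 0.735, 0.0, 0.001]
ft_force: [-0.1, -0.7, -3.7]
grip_width: 0.0594
```

Not touching yet; I'll lower another 2.5 mm, release, and go up for a check view.

```bash
python3 -m pendant '[[[0,-1,2],0],[[0,0,0.5],0],[[0,0,0],0]]'
python3 -m pendant '[[[0,0,0],0],[[0,0,0],0],[[0,0,0],0],[[0,0,-30],0],[[0,0,-50],0],[[0,0,-50],0],[[0,0,-50],0],[[0,0,0],0]]' 87
python3 -m pendant '[[[40,30,-20],0],[[45,30,-20],0],[[45,20,-20],0],[[0,0,0],0]]'
python3 - <<'E'
from h import *
c=snap("wrist","w7"); crop(c,80,0,480,240,1.6,"w7z")
E
```

```text
time: 24.7
position: [0.6734, -0.0829, 0.1106]
tool_rot: [0.678, 0.735, 0.0, 0.001]
ft_force: [-2.1, -0.5, 3.1]
grip_width: 0.06
time: 25.7
position: [0.6757, -0.0833, 0.2955]
tool_rot: [0.678, 0.735, 0.003, 0.005]
ft_force: [0.5, -0.7, -0.3]
grip_width: 0.0872
time: 26.2
position: [0.7431, 0.0578, 0.3499]
tool_rot: [0.676, 0.737, 0.001, 0.0]
ft_force: [-0.4, 0.2, 0.8]
grip_width: 0.0874
```

View pics/w7z.png

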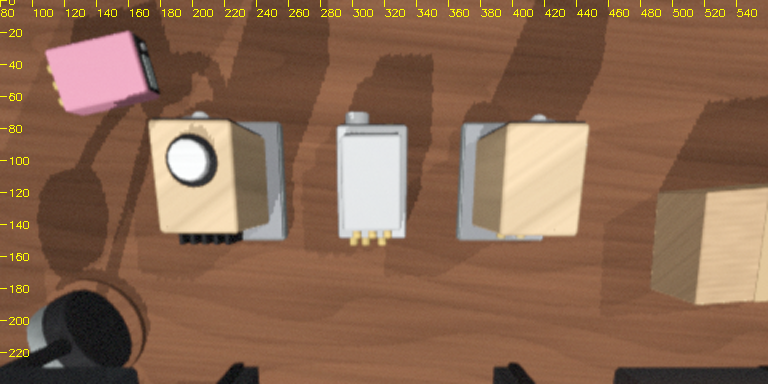

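The layout looks right: both speakers stand on their pads, the converter is on the amplifier, and all fronts face the robot (up in this picture). Next, the numbers.

```bash
python3 - <<'E'
from h import *
c=load("w7");f=lambda p,z:ray(c,np.array(p)/1.6+[80,0],z)
a=np.radians(5);ex=np.array([np.cos(a),np.sin(a)]);ey=np.array([-np.sin(a),np.cos(a)])
pr=f([(279,122),(286,240)],.02).mean(0)-.043*ey; pl=f([(463,122),(457,240)],.02).mean(0)+.043*ey
mid=(pr+pl)/2;print("pads",pr,pl,np.hypot(*(pl-pr)),np.degrees(np.arctan2(*(pl-pr)[::-1])))
for k,z,p,ref in(("knob",.13,[(149,121),(231,120),(238,235),(159,234)],pr),("plain",.13,[(509,124),(588,124),(576,236),(501,236)],pl),("amp",.04,[(338,126),(406,126),(406,238),(338,238)],mid)):
    P=f(p,z);e=np.diff(np.r_[P,P[:1]],axis=0);d=P.mean(0)-ref
    print(k,P.mean(0),"dx,dy",d@ex,d@ey,np.hypot(*e.T)*1e3,np.degrees(np.arctan2(e[:,1],e[:,0])))
h=cv2.cvtColor(c["pixels"],cv2.COLOR_BGR2HSV); g=h[...,2].astype(int)
cv=f([(343,134),(402,134)],.07);print("conv front", (cv.mean(0)-mid)@ex,(cv.mean(0)-mid)@ey)
E
```

```text
pads [ 0.6737 -0.0806] [0.6515 0.1757] 0.25723468429302976 94.95760460373249
knob [ 0.6734 -0.0818] dx,dy -0.0004460556439040413 -0.0011653445634747072 [58.7078 81.2529 59.9839 79.8497] [  95.594     4.0566  -85.7892 -176.8741]
plain [0.6529 0.1753] dx,dy 0.0013781972383001858 -0.0005829431173948059 [56.7031 79.4107 57.1721 79.3931] [  94.9451    5.1695  -85.0722 -175.1689]
amp [0.6637 0.0485] dx,dy 0.0011201770572534017 0.0008037142072131442 [61.0144 99.4415 64.8042 99.4296] [  94.9448    5.9212  -85.0725 -176.2627]
conv front -0.03846309800603729 0.001504163719519315
```

```bash
python3 -m pendant '[[[-47,-36,0],0],[[-47,-36,0],0],[[-47,-36,0],0],[[-47,-36,0],0],[[-47,-36,0],0],[[-47,-36,0],0],[[-47,-36,0],0],[[-47,-36,0],0]]'
python3 -m pendant '[[[0,0,50],0],[[0,0,50],0],[[0,0,0],5],[[0,0,0],5],[[0,0,0],0]]'
python3 - <<'E'
from h import *
c=snap("wrist","w8"); crop(c,160,0,320,240,2,"w8z")
E
```

```text
time: 27.25
position: [0.4825, -0.3466, 0.3481]
tool_rot: [0.678, 0.735, -0.0, -0.001]
ft_force: [1.1, -0.3, -0.5]
grip_width: 0.087
time: 27.88
position: [0.4839, -0.345, 0.2482]
tool_rot: [0.739, 0.673, -0.0, -0.002]
ft_force: [0.3, 0.8, -0.0]
grip_width: 0.087
```

View pics/w8z.png

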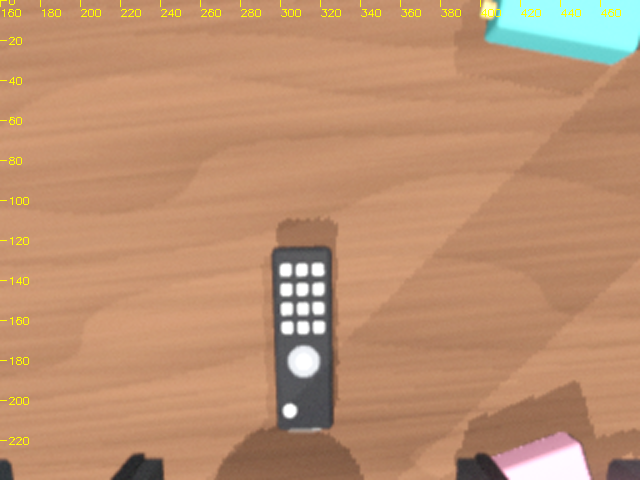

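The remote lies at zoomed (273–332, 248–429), clear of everything.

```bash
python3 - <<'E'
from h import *
c=load("w8")
P=ray(c,np.array([(273,248),(330,248),(332,428),(278,429)])/2+[160,0],.016);e=np.diff(np.r_[P,P[:1]],axis=0);print(P.mean(0),np.hypot(*e.T)*1e3,np.degrees(np.arctan2(e[:,1],e[:,0])))
a=np.degrees(np.arctan2(*(P[2]+P[3]-P[0]-P[1])[::-1])); print(a);go(P.mean(0),a+90,.024)
E
```

```text
[ 0.4732 -0.3471] [ 35.2116 116.6111  36.1449 117.2736] [ 84.5869  -4.2281 -94.3382 175.3122]
-4.458600547773863
shift mm [ -3.4343 -10.3166 224.5768] yaw 84.67901165011932 turn -0.8623878021068094 z 0.24856001112802467 t 27.925
  shift after turn [ -3.0004 -10.8065]
```

```bash
python3 -m pendant '[[[-3,-10.5,0],-1],[[0,0,55],0],[[0,0,55],0],[[0,0,50],0],[[0,0,40],0],[[0,0,18],0],[[0,0,3],0],[[0,0,0],0]]' 70
python3 -m pendant '[[[0,0,0],0],[[0,0,0],0],[[0,0,0],0],[[0,0,0],0],[[0,0,0],0]]' 28 15
python3 -m pendant '[[[0,0,-30],0],[[0,0,-50],0],[[0,0,-50],0],[[0,0,-30],0],[[0,0,0],-5],[[0,0,0],-5],[[0,0,0],0]]'
python3 - <<'E'
from h import *
go((.516,.0351),95)
E
```

```text
time: 28.92
position: [0.4755, -0.3476, 0.0298]
tool_rot: [0.733, 0.68, -0.0, 0.001]
ft_force: [-0.3, -0.5, 0.2]
grip_width: 0.07
time: 29.55
position: [0.4751, -0.3469, 0.0288]
tool_rot: [0.733, 0.68, -0.0, 0.0]
ft_force: [-0.2, -0.4, 2.2]
grip_width: 0.0378
time: 30.42
position: [0.4747, -0.3464, 0.1883]
tool_rot: [0.672, 0.741, 0.0, -0.0]
ft_force: [0.6, 0.0, -1.2]
grip_width: 0.0377
shift mm [375.6603  78.4834   0.2223] yaw 95.61512647635092 turn 0.6151264763509232 z 0.18828746078618494 t 30.425
  shift after turn [376.4813  74.4457]
```

```bash
python3 -m pendant '[[[47,9.8,0],0],[[47,9.8,0],0],[[47,9.8,0],0],[[47,9.8,0],0],[[47,9.8,0],0],[[47,9.8,0],0],[[47,9.8,0],0],[[47,9.8,0],0]]'
python3 -m pendant '[[[0,0,50],0],[[0,0,50],0],[[0,0,40],0],[[0,0,12],0],[[0,0,3],0],[[0,0,0],0]]'
```

```text
time: 31.42
position: [0.5157, 0.0367, 0.1883]
tool_rot: [0.672, 0.741, -0.0, -0.0]
ft_force: [0.2, -1.2, -0.8]
grip_width: 0.0374
time: 32.17
position: [0.5167, 0.0349, 0.0346]
tool_rot: [0.671, 0.741, 0.001, 0.001]
ft_force: [0.5, -0.3, -0.8]
grip_width: 0.038
```

```bash
python3 -m pendant '[[[0,0,4],0],[[0,0,1.5],0],[[0,0,0],0]]'
python3 -m pendant '[[[0,0,0],0],[[0,0,0],0],[[0,0,0],0],[[0,0,-30],0],[[0,0,-50],0],[[0,0,-60],0],[[0,0,-60],0],[[0,0,-60],0]]' 65
python3 -m pendant '[[[0,50,-20],0],[[0,40,-20],0],[[0,0,0],0],[[0,0,0],0]]'
python3 - <<'E'
from h import *
from rig import robot
c=snap("wrist","w9"); crop(c,80,0,480,240,1.6,"w9z")
o=robot.get_obs();print(o["position"],o["joint_velocities"])
E
```

```text
time: 32.55
position: [0.5162, 0.035, 0.0288]
tool_rot: [0.671, 0.741, 0.0, 0.001]
ft_force: [-0.6, -0.7, 5.0]
grip_width: 0.0377
time: 33.55
position: [0.5152, 0.0352, 0.2899]
tool_rot: [0.671, 0.741, -0.0, -0.0]
ft_force: [0.1, -1.5, 0.4]
grip_width: 0.0649
time: 34.05
position: [0.6039, 0.0442, 0.3268]
tool_rot: [0.671, 0.741, -0.001, -0.001]
ft_force: [-1.6, -0.2, 0.4]
grip_width: 0.065
[0.6036 0.0442 0.3267] [-0.0009 -0.0041  0.0087 -0.0001 -0.0036 -0.0004]
```

View pics/w9z.png

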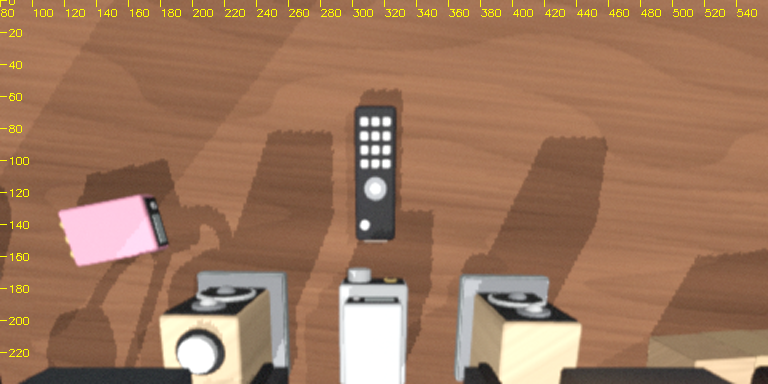

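The remote lies square in front of the amplifier at zoomed (356–395, 106–241), with its near gap visible. I'll do one numeric check and hand in.

```bash
python3 - <<'E'
from h import *
from rig import order,robot
c=load("w9");P=ray(c,np.array([(357,107),(395,107),(394,239),(356,239)])/1.6+[80,0],.016)
a=np.radians(5);d=P.mean(0)-[.6637,.048];print("remote in amp frame",d@[np.cos(a),np.sin(a)],d@[-np.sin(a),np.cos(a)],np.degrees(np.arctan2(*(P[2]+P[3]-P[0]-P[1])[::-1])))
ok=-.185<d[0]<-.12
if ok: print(order.hand_in())
E
```

```text
remote in amp frame -0.1490399669253871 0.001144092372151735 5.185829970960144
the job is handed in; nothing more can be done
None
```

The stereo is set out as asked and I handed the job in at about 34 s; the hand-in gives no verdict. The gripper has let go of everything and stands clear above the layout.

Offsets below are from my last wrist-camera measurements, where the calibration is good to about 2 mm:

| Item | Measured offset | Limit |
|---|---|---|
| Knob speaker on right pad | about 1 mm from centre | 15 mm |
| Plain speaker on left pad | about 1.5 mm from centre | 15 mm |
| Amplifier between the pads | about 1 mm off the midpoint and off their line | 15 mm and 20 mm |
| Converter on amplifier | about 1–2 mm off centre (front edge measured) | 12 mm |
| Remote from amplifier | 149 mm centre to centre, about 1 mm off the middle line, square | 115–195 mm, 20 mm |

- **Orientation:** The speakers, amplifier and remote measured within about 1–2° of the pads' axes. The converter was square in the gripper, though I did not measure its angle after release. All fronts face the robot.
- **Tape, mug and carton:** I never touched these, but I did not re-measure their positions at the end.
- **A disagreement:** The first estimate from the scene camera put the midpoint between the pads about 9 mm farther away than the wrist view. I used the wrist view, and a second wrist view agreed with it.

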